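# Draw down the bench locker's flap with the hook pole

### The job

Take the hook pole from its rests, catch its hook in the pull eye at the top of the locker's flap and draw the flap gently down as far as it will go; then unhook and lay the pole back in its two rests the way it lay before. Open the flap with the hook only, never pressing the pole harder than about 20 N (2 kg) against the locker, keep the gripper off the locker, and leave the tin, the bearing and the bottle where they stand.

Things in the scene. Friction and masses are not known exactly. Their poses are not given: they have to be found in the camera images.
- locker: Grey sheet-metal locker fixed on the bench, 200 deep (its x) x 260 wide (its y) x 275 mm high; origin at the centre of its underside. Its front looks along its -x; +x is straight into it. The upper half of the front is a dark flap hinged along its lower edge. A tin stands on its top, near the back.
- flap_hinge (a point): Middle of the flap's hinge line, which runs along the locker's y: x = -102, y = 0, z = 130 mm in the locker's frame. Axes as the locker's, turning with the flap. The flap rises 135 mm from here, is 256 mm wide and 12 mm thick; its front face is 12 mm in front (-x) of this line.
- flap (a joint): Angle of the flap, rad: 0 shut (upright), growing as its top swings out to the front and down; a stop ends it at 0.95. The hinge is stiff (friction about 0.45 N m, flap 0.35 kg): the flap stays where it is left. The eye takes 3 to 6 N to move along its arc, but 15 N or more near the end if the hook does not sink with it and drags upwards in the eye.
- strip (a point): Mid travel of the pull eye, moving with the flap: 132 mm above the hinge line and 38 mm in front of it (26 mm off the flap's face), axes as flap_hinge. The eye, a steel wire loop, rides on a strip on the flap and stands anywhere up to 30 mm either side (y) of here: where is NOT measured, it must be felt for or seen. It is stiff to slide (6 N).
- strip_left (a point): Where the middle of the eye's hole would be at the +y end of its travel (30 mm from strip). The eye is a flat closed loop sticking straight out of the flap, level when the flap is shut: the hook's leg enters from above. Wire 5 mm thick; hole 11 mm wide (y), 26 mm long (x); 21 mm wide over its side wires; its front wire ends 18 mm in front of the hole's middle.
- strip_right (a point): The same at the -y end of its travel (30 mm from strip). Beside the eye nothing stands out from the flap's face but the 4 mm strip, so the hook's leg can be lowered there and slid sideways until it meets the eye's side wire. Drawn open, the hole is roomy enough for the leg to stay upright all the way to the stop.
- pole: The hook pole, 0.16 kg: a 7 mm round steel rod along its x, level in its rests at the start. Wooden handle 90 long, 18 wide (y), 20 mm high (z) about the origin (handle centre, near the balance point); 20 mm ball at the back end (x = -97 mm); at x = +125 mm a leg of the same rod is bent straight down (-z), ending round 34 mm below the rod's axis.
- hook_tip (a point): The lower end of the pole's leg: x = +125 mm, z = -34 mm in the pole's frame; axes as the pole's.
- rests: Fixed stand: plywood base 200 x 70 x 10 mm, origin at the centre of its underside; two steel V-forks at x = +-66 mm, open upwards, 44 mm wide at the top, arms up to 96 mm. The pole lies in them along the stand's x, rod axis 76 mm above the bench, handle between the forks (17 mm of play along x), hook towards +x with its leg hanging.
- tin: Bystander: a round tin with a white lid, 56 mm across, 90 mm high, standing on the locker's top; origin at its underside.
- bearing: Bystander: a steel bearing ring lying on the bench, 62 mm across, 18 mm high; origin at its underside.
- spray: Bystander: a grey bottle with a red cap standing on the bench, 52 mm across, 160 mm high; origin at its underside.
There are look-alikes about, which are no part of the job. Several things have the shape of the pole; the one meant has the colours described above.

How it is judged (in metres and radians):
On the way, in this order (a step that is already met when the one before it is completed fails the run):
1. the flap is being drawn open by the pole's hook, held in the gripper, with the hook's leg in the eye (value of joint flap between 0.25 and 0.85 rad and distance between hook_tip and strip below 0.055 m and z of hook_tip in the frame of strip below -0.003 m and contact force between the fingers and pole above 1 N), for 0.2 s.
2. the flap is down on its stop, with the hook still in the eye (value of joint flap above 0.93 rad and distance between hook_tip and strip below 0.055 m and contact force between the fingers and pole above 1 N), for 0.2 s.
At the end, for the whole second after the job is handed in: The flap is down on its stop (above 0.92 of 0.95 rad) and the pole lies still in both V-forks of its rests, hook towards the rests' +x end: origin within 22 mm along and 8 mm across of the rests' middle, 70 to 83 mm above the bench, aligned within 0.1 rad (value of joint flap above 0.92 rad and x of pole in the frame of rests between -0.022 and 0.022 m and y of pole in the frame of rests between -0.008 and 0.008 m and z of pole in the frame of rests between 0.07 and 0.083 m and angle between the x axis of pole and the x axis of rests, either way round below 0.1 rad and x of hook_tip in the frame of rests above 0.09 m and linear speed of pole below 0.02 m/s); the robot touches nothing.
It fails at once if the pole is pressed against the locker, its flap or its eye with more than 20 N (contact force between pole and locker above 20 N).
It fails at once if the gripper or arm touches the locker or its flap (contact force between any of the fingers, the arm and locker above 1 N).
It fails at once if the flap is jerked or let fall (faster than 2 rad/s) (velocity of joint flap above 2 rad/s).
It fails at once if a bystander is moved by more than 20 mm (distance of any of tin, bearing, spray from where it was at the start of the episode above 0.02 m).
It also fails if it takes over 72 s, if anything falls off the work surface, if the arm or the gripper's body presses on something with over 40 N, if the wrist force passes 120 N, or if a joint passes its speed limit or range.

### The arm

A 6-joint arm with a two-finger parallel gripper is mounted at the origin on the work surface. World frame = base frame: x ahead of the robot, y to its left, z up, the work surface at z = 0. Lengths are in m, angles in degrees, forces in N, time in s.
With the tool pointing down it reaches from about 0.35 to 0.875 m from the base axis. Payload 4.2 kg.
Tool frame: the origin (TCP) lies at the very end of the fingers, on their centre line; the grasp point (between the pads) lies 19 mm behind it; z points along the fingers, y is the line along which they close (so a half turn about z gives the same grasp; the last joint's range is limited). The gripper opens to 87 mm and grips with 3 to 60 N. Pads are 19 mm wide; open, the fingers measure 117 mm over their backs; the gripper's body (75 mm by 190 mm) begins 51 mm behind the grasp point.
Start: joints at [-56.86, 22.042, 0.453, 0, -68.411, -14.817], TCP at [0.197, -0.593, 0.223] pointing down, gripper open.
Joint ranges: [-179.83, 179.83], [-69.29, 118.12], [-61.27, 80.66], [-181.25, 117.63], [-171.15, -9.14], [-177.46, 177.46]. Speed limits (degrees/s): [159.86, 159.86, 180, 180, 180, 180].

### API

Orientations are given as a 3x3 rotation matrix whose columns are the frame's x, y, z axes.
In Python, from station import sense, cams, r gives the robot as it stands. The module is installed in compiled form; this text tells all that it offers.
- The arm moves only by the tool step_arm, never from a script. Its argument "targets" is text: rows parted by semicolons, each of 4 numbers parted by spaces: the shift along the tool's x, y, z in cm, then the turn about the tool's z in degrees. In form: x y z turn; .... A call has 1 to 12 rows; each row shifts and turns the commanded pose from where the row before left it, along the tool's axes as they then stand; what a row does not reach is not made up. A row lasts 1/12 s, in which the tool goes at most 41.7 mm and 7.16 degrees, less where a joint would pass 70% of its speed; a pose out of reach is approached as far as the arm can. A call with a gripper value outside its range is refused whole. "claw" is the finger opening in cm, from 0 to 8.7, set as the call begins (left out, the last holds). The fingers move at their own pace and stop on an object; the grip force is fixed at half the most. Time passes only in rows, so rows that do not move let the fingers close. It gives the time, the measured TCP pose, the force, the opening and the grip force at its end, in the units of the state.
- sense(): the state, without advancing time (a new reading comes with each control period).
- cams.capture(name): name is "scene" or "top" or "wrist"; returns a dict with "frame" (384x512x3 uint8, blue, green, red), "vertical_fov" (degrees; the focal length in pixels is half the picture's height over the tangent of half this angle, whatever the lens; pixels are square), "cx", "cy" (the principal point, pixels), "dist_coeffs" ([k1, k2, p1, p2, k3] as OpenCV has them; the pictures are not rectified), "eye" and "rotation" of the camera in the world; the wrist camera has in their place "tool_from_camera" (4x4, takes a point from camera to tool coordinates, whose origin is the TCP and whose axes are the flange's). Camera axes: x right, y down, z forward; pixel columns grow to the right and rows downward; lengths in m; the calibration is good to about 2 mm. A picture is of the moment at which its call begins: read the wrist's pose just before it. There is no depth.
- r.finish_job(): hands the job in; it is judged then, once.
The state is a dict: "time_s": time; "joints": joint angles; "joint_velocities": joint speeds; "effort": joint torques, N m; "tcp_pos": TCP position; "ee_rot": TCP orientation; "wrist_force": force on the tool from outside, world axes, zero at the start; "moment": the same for the moment, N m; "gripper_width": opening from 0.0 (shut) to 1.0 (fully open); "gripper_force": force on a finger pad.
Only numpy, scipy, OpenCV 4.12 (cv2) and the standard library are available. Lean on these libraries where they do the work, as an engineer would, in place of code of your own. Each camera call takes 0.05 s, during which the arm holds its last target. There are 200 camera calls.

## Working session

There is one attempt and no reset: what is moved stays moved. The work goes in short steps, Python scripts to look and compute and a tool call to move; the robot and the scene stay as the last step left them, time stands still between calls to the robot, and variables do not carry over. Pictures are saved under pics/ and viewed, at most 13 in all, crops included, and the job is handed in when it is done.

Besides the shell and the picture viewer there is one more tool, called after "Request:" in YAML: its name, and indented under it one key for each argument. step_arm: Moves the arm, as the interface text tells. Its arguments: {"type":"object","properties":{"targets":{"type":"string"},"claw":{"type":"number"}},"required":["targets"]}

```bash
mkdir -p pics; cat > h.py <<'E'
import numpy as np, cv2
from station import sense, cams, r
def K(c):
    f=384/2/np.tan(np.radians(c["vertical_fov"])/2)
    return np.array([[f,0,c["cx"]],[0,f,c["cy"]],[0,0,1.]])
def pose(c,s=None):
    if "eye" in c: return np.array(c["eye"],float),np.array(c["rotation"],float).reshape(3,3)
    T=np.array(c["tool_from_camera"]);R=np.array(s["ee_rot"]).reshape(3,3)
    return R@T[:3,3]+np.array(s["tcp_pos"]),R@T[:3,:3]
def ray(c,uv,s=None):
    e,R=pose(c,s)
    p=cv2.undistortPoints(np.array(uv,float).reshape(-1,1,2),K(c),np.array(c["dist_coeffs"],float)).reshape(-1,2)
    d=(R@np.c_[p,np.ones(len(p))].T).T
    return e,d
def onz(c,uv,z,s=None):
    e,d=ray(c,uv,s); return e+d*((z-e[2])/d[:,2])[:,None]
def proj(c,P,s=None):
    e,R=pose(c,s); P=np.array(P,float).reshape(-1,3)
    q=(R.T@(P-e).T).T
    return cv2.projectPoints(q,np.zeros(3),np.zeros(3),K(c),np.array(c["dist_coeffs"],float))[0].reshape(-1,2)
E
python3 - <<'E'
from h import *
import pickle
for n in("scene","top","wrist"):
    s=sense();c=cams.capture(n);cv2.imwrite(f"pics/{n}0.png",c["frame"]);pickle.dump((c,s),open(n+"0.pkl","wb"))
    print(n,pose(c,s)[0].round(3),pose(c,s)[1].round(2).tolist(),c["vertical_fov"])
print(s)
E
```

```text
scene [ 1.167 -0.135  1.219] [[0.25, 0.82, -0.52], [0.97, -0.21, 0.14], [0.01, -0.54, -0.84]] 46.47957144072332
top [0.341 0.013 1.626] [[0.01, -0.99, 0.13], [-1.0, -0.01, 0.02], [-0.01, -0.13, -0.99]] 45.56984956722561
wrist [ 0.126 -0.616  0.384] [[-0.31, 0.91, 0.26], [0.95, 0.3, 0.09], [0.0, 0.27, -0.96]] 63.69282618713455
{'time_s': 0.1, 'joints': array([-5.68602339e+01,  2.20858057e+01,  3.89497816e-01, -2.49173710e-02,
       -6.84149388e+01, -1.48171564e+01]), 'joint_velocities': array([-0.01572231, -0.20366173,  0.11131239,  0.20811162, -0.05098617,
       -0.13272698]), 'effort': array([-3.82950902e-04, -3.91689599e+01,  1.87935573e+01,  4.23186377e+00,
        1.35099542e-02, -7.23962876e-05]), 'tcp_pos': array([ 0.1963279 , -0.59279145,  0.22158876]), 'ee_rot': array([[-9.49351866e-01, -3.14214119e-01, -7.22819831e-04],
       [-3.14214932e-01,  9.49350075e-01,  1.84684268e-03],
       [ 1.05905016e-04,  1.98042433e-03, -9.99998033e-01]]), 'wrist_force': array([ 0.16745347,  0.54758369, -0.35754883]), 'moment': array([ 0.03894123, -0.0494965 , -0.0357477 ]), 'gripper_force': 0.0, 'gripper_width': 1.002648079924628}
```

View pics/scene0.png

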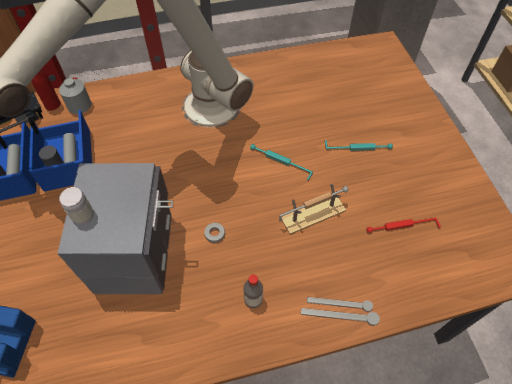

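View pics/top0.png

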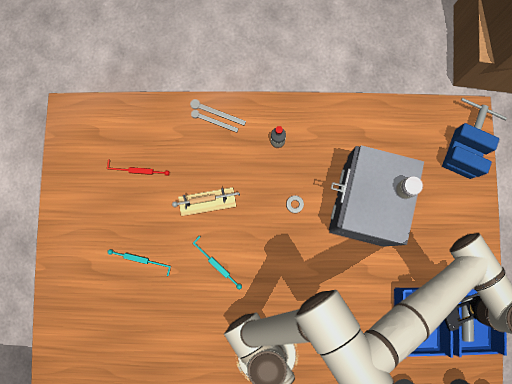

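The scene shows the locker at (120,225), front facing right, with the eye near (163,204). The rests and pole are at (313,210), the bearing at (214,232) and the bottle at (254,290). In the top view these are at (375,195), (206,201), (295,204) and (278,137), with the eye near (338,187). I'll zoom in on the details.

```bash
python3 - <<'E'
from h import *
import pickle
s=cv2.imread("pics/scene0.png");t=cv2.imread("pics/top0.png")
def cr(i,x,y,w,h): return cv2.resize(i[y:y+h,x:x+w],(400,300),interpolation=cv2.INTER_CUBIC)
cv2.imwrite("pics/m1.png",np.vstack([np.hstack([cr(s,270,175,80,60),cr(s,60,155,160,120)]),np.hstack([cr(t,165,170,80,60),cr(t,305,130,160,120)])]))
c,_=pickle.load(open("top0.pkl","rb"))
print(onz(c,[[206,201],[178,205],[240,194]],.076).round(3), onz(c,[[356,147],[423,162],[408,243],[333,233]],.275).round(3),onz(c,[[338,187]],.262).round(3),onz(c,[[295,204],[278,137]],0.01).round(3))
E
```

```text
[[0.525 0.214 0.076]
 [0.51  0.31  0.076]
 [0.55  0.098 0.076]] [[ 0.67  -0.263  0.275]
 [ 0.627 -0.468  0.275]
 [ 0.381 -0.414  0.275]
 [ 0.41  -0.189  0.275]] [[ 0.549 -0.208  0.262]] [[ 0.525 -0.095  0.01 ]
 [ 0.769 -0.033  0.01 ]]
```

View pics/m1.png

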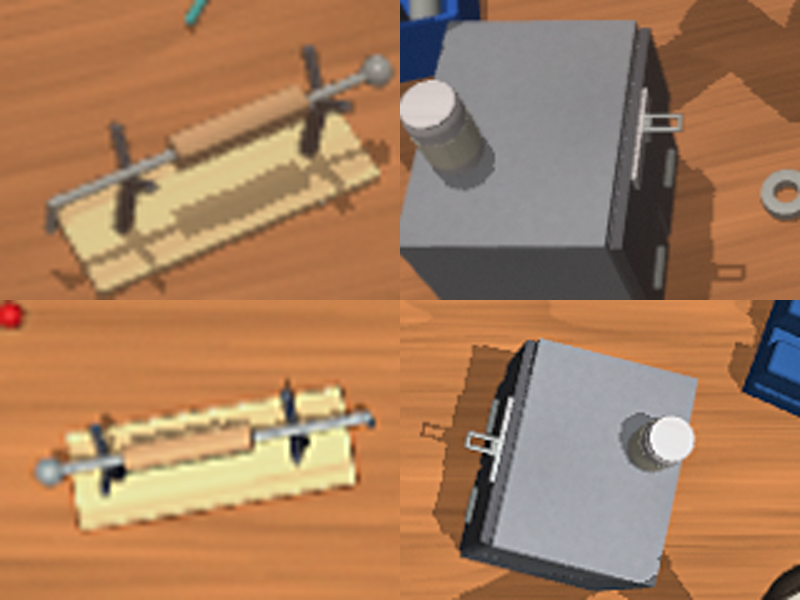

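The montage shows the pole with its hook toward the locker. Top-view pixels: ball (174.6,204), hook end (239,194), handle centre (202.6,199). The eye's front wire is at (333,186.4) in the top view and (172,204.2) in the scene view.

```bash
python3 - <<'E'
from h import *
import pickle
t,_=pickle.load(open("top0.pkl","rb"));s,_=pickle.load(open("scene0.pkl","rb"))
def tri(a,b):
    e1,d1=ray(t,[a]);e2,d2=ray(s,[b]);d1=d1[0];d2=d2[0]
    k=np.linalg.lstsq(np.c_[d1,-d2],e2-e1,rcond=None)[0];p,q=e1+k[0]*d1,e2+k[1]*d2
    return ((p+q)/2).round(4),round(np.linalg.norm(p-q),4)
print("ball",tri((174.6,204),(270+376/5,175+70/5)))
print("hook",tri((239,194),(270+55/5,175+205/5)))
print("eye front",tri((333,186.4),(172,204.2)),"root",tri((345,188.8),(158,203.8)))
print("tin lid",tri((305+270/2.5,130+140/2.5),(60+28/2.5,155+103/2.5)))
b=onz(t,[[174.6,204],[239,194]],.076);print(b.round(4),np.linalg.norm(b[1]-b[0]))
# handle/rests masks
hsv=cv2.cvtColor(t["frame"],cv2.COLOR_BGR2HSV)
c=onz(t,[[360.2,146],[423.8,162],[407,244.8],[341,228]],.275);print(c.round(4))
print([round(np.linalg.norm(c[i]-c[(i+1)%4]),3) for i in range(4)])
c2=onz(s,[[60+235/2.5,155+22/2.5],[60+210/2.5,155+245/2.5]],.275);print("scene front edge",c2.round(4))
fr=(t["frame"]).astype(int);m=((fr[:,:,2]>215)&(fr[:,:,1]>195)&(fr[:,:,0]>120)&(fr[:,:,0]<200)).astype(np.uint8)
m[:170]=0;m[230:]=0;m[:,:165]=0;m[:,250:]=0
p=np.argwhere(m)[:,::-1];r_=cv2.minAreaRect(p.astype(np.float32));bx=cv2.boxPoints(r_);w=onz(t,bx,.01)
print("base",len(p),w.round(4).tolist(),w.mean(0).round(4),np.linalg.norm(w[1]-w[0]),np.linalg.norm(w[2]-w[1]))
E
```

```text
ball (array([0.5141, 0.3228, 0.0714]), np.float64(0.001))
hook (array([0.5523, 0.1038, 0.0644]), np.float64(0.0035))
eye front (array([ 0.5522, -0.1923,  0.254 ]), np.float64(0.0032)) root (array([ 0.5446, -0.2272,  0.258 ]), np.float64(0.0052))
tin lid (array([ 0.5394, -0.4073,  0.3573]), np.float64(0.0009))
[[0.5138 0.3224 0.076 ]
 [0.5503 0.1014 0.076 ]] 0.224003945466555
[[ 0.6737 -0.2756  0.275 ]
 [ 0.6266 -0.4708  0.275 ]
 [ 0.3756 -0.4103  0.275 ]
 [ 0.4245 -0.2132  0.275 ]]
[np.float64(0.201), np.float64(0.258), np.float64(0.203), np.float64(0.257)]
scene front edge [[ 0.4315 -0.2166  0.275 ]
 [ 0.6807 -0.2731  0.275 ]]
base 633 [[0.5471, 0.3251, 0.01], [0.5828, 0.1292, 0.01], [0.516, 0.1166, 0.01], [0.4803, 0.3113, 0.01]] [0.5315 0.2206 0.01  ] 0.19909793619050542 0.06794203554623683
```

Request:
step_arm:
  targets: "0 0 -0.9 -6.76;0 0 -0.9 -6.76;0 0 -0.9 -6.76;0 0 -0.9 -6.76;0 0 -0.9 -6.76;0 0 -0.9 -6.76;0 0 -0.9 -6.76;0 0 -0.9 -6.76;0 0 -0.9 -6.76;0 0 -0.9 -6.76;0 0 -0.9 -6.76;0 0 -0.9 -6.76"
  claw: 6

```text
time_s: 1.15
tcp_pos: [0.1965, -0.5931, 0.3305]
ee_rot: [[0.17, -0.985, -0.0], [-0.985, -0.17, 0.001], [-0.001, 0.0, -1.0]]
wrist_force: [-0.2, 0.1, 0.1]
gripper_width: 0.695
gripper_force: 0.0
```

Request:
step_arm:
  targets: "-3.06 -1.93 0 0;-3.06 -1.93 0 0;-3.06 -1.93 0 0;-3.06 -1.93 0 0;-3.06 -1.93 0 0;-3.06 -1.93 0 0;-3.06 -1.93 0 0;-3.06 -1.93 0 0;-3.06 -1.93 0 0;-3.06 -1.93 0 0;-3.06 -1.93 0 0;-3.06 -1.93 0 0"

```text
time_s: 2.15
tcp_pos: [0.3647, -0.1913, 0.3306]
ee_rot: [[0.164, -0.986, 0.0], [-0.986, -0.164, 0.0], [-0.0, -0.0, -1.0]]
wrist_force: [0.9, 0.2, 1.1]
gripper_width: 0.693
gripper_force: 0.0
```

Request:
step_arm:
  targets: "-3.06 -1.93 0 0;-3.06 -1.93 0 0;-3.06 -1.93 0 0;-3.06 -1.93 0 0;-3.06 -1.93 0 0;-3.06 -1.93 0 0;-3.06 -1.93 0 0;-3.06 -1.93 0 0;-3.06 -1.93 0 0;-3.06 -1.93 0 0;-3.06 -1.93 0 0;-3.06 -1.93 0 0"

```text
time_s: 3.15
tcp_pos: [0.5331, 0.2089, 0.3303]
ee_rot: [[0.164, -0.986, -0.001], [-0.986, -0.164, -0.0], [0.0, 0.001, -1.0]]
wrist_force: [0.4, -0.4, 0.2]
gripper_width: 0.688
gripper_force: 0.0
```

Request:
step_arm:
  targets: "0 0 2 0;0 0 2 0;0 0 2 0;0 0 2 0;0 0 2 0;0 0 2 0;0 0 0 0;0 0 0 0"

```text
time_s: 3.82
tcp_pos: [0.5326, 0.2068, 0.2098]
ee_rot: [[0.164, -0.986, -0.002], [-0.986, -0.164, -0.002], [0.002, 0.002, -1.0]]
wrist_force: [0.8, 0.3, 1.1]
gripper_width: 0.687
gripper_force: 0.0
```

```bash
python3 - <<'E'
from h import *
import pickle
s=sense();c=cams.capture("wrist");cv2.imwrite("pics/w1.png",c["frame"]);pickle.dump((c,s),open("w1.pkl","wb"))
print(s["time_s"],s["tcp_pos"],s["ee_rot"].round(4).tolist(),s["joints"].round(1))
d=np.array([.163,-.987,0]);o=np.array([.5296,.2267,.076])
print(proj(c,[o,o-.097*d,o+.125*d],s).round(0))
E
```

```text
3.8167 [0.53255477 0.20677164 0.2097535 ] [[0.1642, -0.9864, -0.0021], [-0.9864, -0.1642, -0.0019], [0.0015, 0.0024, -1.0]] [ 37.5  17.5  -8.3   0.  -64.4 -28. ]
[[250. 194.]
 [249. 278.]
 [250.  62.]]
```

View pics/w1.png

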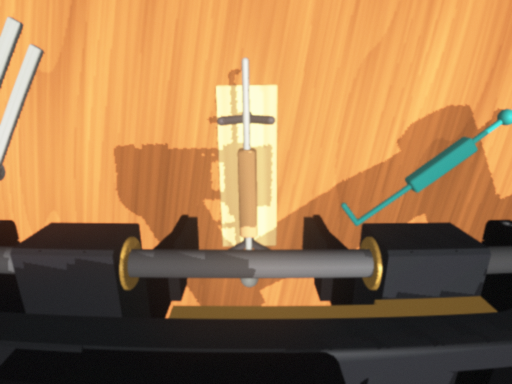

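The wrist view shows the pole with its hook end at (246,60), handle from (247,150) to (249,236), and ball at (249,280). That is within 2–4 px of where I predicted. I'll work out the corrected pose.

```bash
python3 - <<'E'
from h import *
import pickle
c,s=pickle.load(open("w1.pkl","rb"))
h=cv2.cvtColor(c["frame"],cv2.COLOR_BGR2HSV)
g=c["frame"].astype(int)
for v in (70,85,100,135,165,180,200,220):
    row=g[v,225:272]; print(v,[int(x) for x in row.sum(1)][8:38])
P=onz(c,[[246,61],[247.5,135],[247.3,150],[248.5,236],[249,281]],.077,s);print(P.round(4))
print(np.degrees(np.arctan2(*(P[2]-P[3])[[1,0]])),np.degrees(np.arctan2(*(P[0]-P[4])[[1,0]])),np.linalg.norm(P[0]-P[4]),np.linalg.norm(P[2]-P[3]))
E
```

```text
70 [439, 425, 401, 389, 382, 384, 402, 433, 487, 551, 635, 699, 729, 725, 673, 584, 533, 524, 525, 529, 531, 530, 524, 519, 513, 509, 503, 498, 498, 503]
85 [494, 493, 516, 577, 642, 657, 662, 663, 641, 591, 620, 679, 719, 727, 692, 639, 636, 658, 665, 664, 662, 660, 660, 659, 660, 660, 654, 644, 637, 633]
100 [567, 574, 601, 640, 679, 713, 724, 723, 700, 634, 610, 667, 711, 727, 703, 652, 648, 692, 720, 726, 726, 724, 723, 724, 724, 724, 725, 725, 723, 717]
135 [569, 568, 583, 631, 678, 703, 719, 724, 723, 697, 633, 627, 677, 711, 717, 685, 650, 680, 720, 728, 727, 725, 723, 723, 724, 724, 727, 727, 726, 722]
165 [566, 563, 566, 560, 506, 426, 430, 458, 467, 475, 483, 489, 497, 505, 507, 510, 511, 510, 513, 510, 504, 474, 437, 491, 584, 604, 611, 612, 612, 610]
180 [560, 561, 557, 553, 520, 451, 428, 438, 454, 464, 471, 480, 487, 492, 501, 503, 507, 509, 509, 509, 507, 487, 453, 491, 578, 601, 609, 611, 611, 609]
200 [560, 561, 559, 561, 556, 500, 407, 409, 432, 448, 455, 467, 477, 485, 494, 503, 506, 516, 506, 508, 510, 497, 483, 488, 553, 595, 606, 611, 611, 612]
220 [684, 657, 587, 561, 554, 519, 450, 400, 417, 433, 446, 455, 467, 476, 483, 499, 504, 507, 504, 507, 509, 502, 500, 548, 656, 710, 724, 725, 726, 726]
[[0.5535 0.1027 0.077 ]
 [0.5413 0.1684 0.077 ]
 [0.5391 0.1826 0.077 ]
 [0.5232 0.2717 0.077 ]
 [0.5138 0.3252 0.077 ]]
-79.87555316734051 -79.8944540895286 0.2259656508578939 0.09052766130598414
```

Request:
step_arm:
  targets: "0 -0.22 2 -0.65;0 0 2.5 0;0 0 2.5 0;0 0 2.5 0;0 0 2.5 0;0 0 2 0;0 0 1.3 0;0 0 0 0;0 0 0 0"

```text
time_s: 4.62
tcp_pos: [0.5361, 0.208, 0.0586]
ee_rot: [[0.176, -0.984, 0.001], [-0.984, -0.176, 0.0], [-0.0, -0.002, -1.0]]
wrist_force: [0.1, -0.3, 0.1]
gripper_width: 0.692
gripper_force: 0.0
```

Request:
step_arm:
  targets: "0 0 0 0;0 0 0 0;0 0 0 0;0 0 0 0;0 0 0 0;0 0 0 0;0 0 0 0;0 0 0 0"
  claw: 0.5

```text
time_s: 5.28
tcp_pos: [0.5353, 0.2076, 0.0576]
ee_rot: [[0.175, -0.984, 0.0], [-0.984, -0.175, 0.0], [-0.0, -0.0, -1.0]]
wrist_force: [0.4, 0.9, -0.4]
gripper_width: 0.207
gripper_force: 30.0
```

Request:
step_arm:
  targets: "0 0 -1 0;0 0 -2 0;0 0 -2.5 0;0 0 -2.5 0;0 0 -2.5 0;0 0 -2.5 0;0 0 -2.5 4;0 0 -2.5 4;0 0 -2.5 4;0 0 -2.5 4;0 0 -2 4;0 0 0 3.9"

```text
time_s: 6.28
tcp_pos: [0.5366, 0.2079, 0.3134]
ee_rot: [[-0.242, -0.97, 0.008], [-0.97, 0.242, 0.004], [-0.006, -0.007, -1.0]]
wrist_force: [1.8, 0.6, -0.2]
gripper_width: 0.204
gripper_force: 30.0
```

Request:
step_arm:
  targets: "2 -1 0 0;2.3 -1.15 0 0;2.3 -1.15 0 0;2.3 -1.15 0 0;2.3 -1.15 0 0;2.3 -1.15 0 0;2.3 -1.15 0 0;2.3 -1.15 0 0;2.3 -1.15 0 0;2 -0.9 0 0;1 -0.1 0 0;0 0 0 0"

```text
time_s: 7.28
tcp_pos: [0.5873, -0.0483, 0.3075]
ee_rot: [[-0.241, -0.97, -0.001], [-0.97, 0.241, -0.0], [0.0, 0.001, -1.0]]
wrist_force: [-0.0, -0.2, -1.6]
gripper_width: 0.206
gripper_force: 30.0
```

```bash
python3 - <<'E'
from h import *
import pickle
s=sense();c=cams.capture("wrist");cv2.imwrite("pics/w2.png",cv2.resize(c["frame"][0:300,106:406],(600,600),interpolation=cv2.INTER_CUBIC));pickle.dump((c,s),open("w2.pkl","wb"))
R=s["ee_rot"];print(s["tcp_pos"],R.round(4).tolist(),s["wrist_force"])
L=s["tcp_pos"]+R@[.105,0,-.019];tip=L-[0,0,.034]
e=np.array([.5497,-.2044,.262])
print(L,tip,proj(c,[L,tip,e],s).round(1), (R.T@(e-tip)).round(4))
E
```

```text
[ 0.58727077 -0.04827886  0.307527  ] [[-0.2415, -0.9704, -0.0013], [-0.9704, 0.2415, -0.0001], [0.0004, 0.0012, -1.0]] [-0.02132492 -0.17754079 -1.56020655]
[ 0.56193935 -0.150169    0.32657217] [ 0.56193935 -0.150169    0.29257217] [[250.3  23.9]
 [250.2  38.3]
 [248.  -49.7]] [ 0.0556 -0.0013  0.0306]
```

View pics/w2.png

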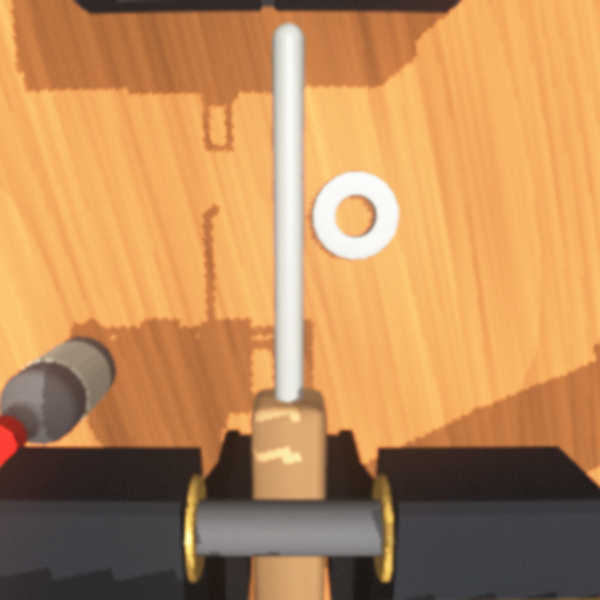

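The wrist view shows the leg and rod on column 250, where expected, but the eye is still out of view above the frame. I'll move the leg over the eye, well above it, and look again.

Request:
step_arm:
  targets: "1 0 0 0;1.5 0 0 0;1.5 0 0 0;1.2 0 0 0;0.5 0 0 0;0 0 0 0;0 0 0 0;0 0 0 0"

```text
time_s: 8.0
tcp_pos: [0.5745, -0.1017, 0.3075]
ee_rot: [[-0.239, -0.971, 0.0], [-0.971, 0.239, 0.0], [-0.0, -0.0, -1.0]]
wrist_force: [0.5, 0.6, -1.0]
gripper_width: 0.208
gripper_force: 30.0
```

```bash
python3 - <<'E'
from h import *
import pickle
s=sense();c=cams.capture("wrist");cv2.imwrite("pics/w3.png",cv2.resize(c["frame"][0:100,175:325],(750,500),interpolation=cv2.INTER_CUBIC));pickle.dump((c,s),open("w3.pkl","wb"))
R=s["ee_rot"];print(s["tcp_pos"],R.round(4).tolist(),s["wrist_force"])
L=s["tcp_pos"]+R@[.105,0,-.019];tip=L-[0,0,.034]
e=np.array([.5497,-.2044,.262])
print(L,tip,proj(c,[L,tip,e],s).round(1), (R.T@(e-tip)).round(4))
E
```

```text
[ 0.57450041 -0.10167002  0.30751811] [[-0.2386, -0.9711, 0.0001], [-0.9711, 0.2386, 0.0002], [-0.0002, -0.0001, -1.0]] [ 0.47344957  0.63010738 -1.0224929 ]
[ 0.54944118 -0.20364003  0.3264958 ] [ 0.54944118 -0.20364003  0.2924958 ] [[250.3  23.9]
 [250.2  38.3]
 [249.5  45.9]] [ 0.0007 -0.0004  0.0305]
```

View pics/w3.png

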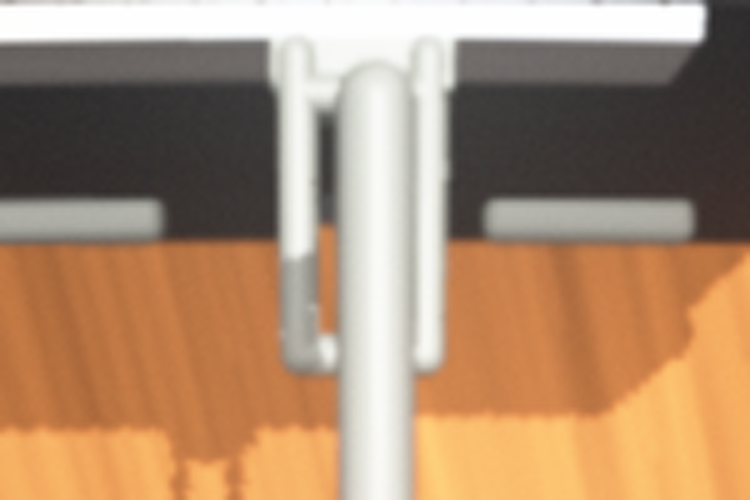

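The crop shows the eye's side wires at crop x 299 and 429 (column 247.8), its front wire at row 70.4, and the rod at column 250.2. I'll compute the offset.

```bash
python3 - <<'E'
from h import *
import pickle
c,s=pickle.load(open("w3.pkl","rb"));R=s["ee_rot"]
tip=s["tcp_pos"]+R@[.105,0,.015]
for uv in ([247.8,70.4],[247.8,57],[234.8,57],[260.8,57]):
    p=onz(c,[uv],.262,s)[0];print(uv,p.round(4),(R.T@(p-tip)*1000).round(1))
E
```

```text
[247.8, 70.4] [ 0.5543 -0.1903  0.262 ] [-14.1  -1.5  30.5]
[247.8, 57] [ 0.5523 -0.1982  0.262 ] [-5.9 -1.5 30.5]
[234.8, 57] [ 0.5603 -0.2002  0.262 ] [-5.9 -9.7 30.5]
[260.8, 57] [ 0.5443 -0.1963  0.262 ] [-5.9  6.7 30.5]
```

Request:
step_arm:
  targets: "0.1 -0.15 0 0;0 0 0.6 0;0 0 0.8 0;0 0 0.7 0;0 0 0.4 0;0 0 0.2 0;0 0 0.2 0;0 0 0.2 0;0 0 0 0;0 0 0 0"

```text
time_s: 8.88
tcp_pos: [0.5757, -0.1032, 0.2767]
ee_rot: [[-0.239, -0.971, 0.0], [-0.971, 0.239, -0.0], [0.0, -0.0, -1.0]]
wrist_force: [0.8, 0.2, -2.2]
gripper_width: 0.203
gripper_force: 30.0
```

Request:
step_arm:
  targets: "0 0 0.3 0;0 0 0.3 0;0 0 0.3 0;0 0 0.4 0;0 0 0 0;0 0 0 0"

```text
time_s: 9.38
tcp_pos: [0.5755, -0.1032, 0.2631]
ee_rot: [[-0.239, -0.971, -0.001], [-0.971, 0.239, -0.0], [0.0, 0.001, -1.0]]
wrist_force: [0.0, -0.1, -1.3]
gripper_width: 0.207
gripper_force: 30.0
```

Request:
step_arm:
  targets: "-0.3 0 0 0;-0.3 0 0 0;-0.25 0 0 0;-0.2 0 0.05 0;-0.3 0 0.15 0;-0.3 0 0.15 0;-0.35 0 0.15 0;-0.35 0 0.15 0;0 0 0 0"

```text
time_s: 10.13
tcp_pos: [0.5813, -0.0798, 0.2567]
ee_rot: [[-0.238, -0.971, -0.0], [-0.971, 0.238, -0.0], [0.0, 0.0, -1.0]]
wrist_force: [-0.6, -2.1, -0.4]
gripper_width: 0.203
gripper_force: 30.0
```

```bash
python3 - <<'E'
from h import *
import pickle
c=cams.capture("scene");s=sense();w=cams.capture("wrist")
a=cv2.resize(c["frame"][155:275,60:220],(400,300),interpolation=cv2.INTER_CUBIC)
b=cv2.resize(w["frame"][0:113,175:325],(400,300),interpolation=cv2.INTER_CUBIC)
cv2.imwrite("pics/m4.png",np.hstack([a,b]));print(s["wrist_force"],s["moment"])
E
```

```text
[-0.57938231 -1.17202759 -0.8255453 ] [-0.55505778  0.21150305  0.00844695]
```

View pics/m4.png

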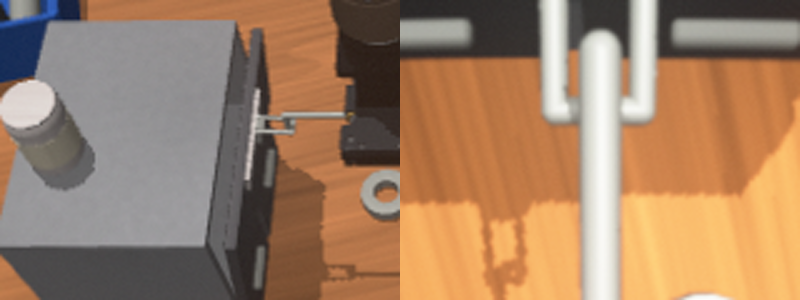

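The flap has begun to open: a gap shows at its top, and the leg is in the eye, centred between the side wires. I'll continue along the arc.

Request:
step_arm:
  targets: "-0.6 0 0.37 0;-0.63 0 0.37 0;-0.57 0 0.42 0;-0.57 0 0.42 0;-0.53 0 0.48 0;-0.53 0 0.48 0;0 0 0 0"

```text
time_s: 10.82
tcp_pos: [0.5891, -0.0455, 0.2298]
ee_rot: [[-0.238, -0.971, -0.002], [-0.971, 0.238, 0.001], [-0.0, 0.002, -1.0]]
wrist_force: [-0.3, -0.6, -1.5]
gripper_width: 0.205
gripper_force: 30.0
```

Request:
step_arm:
  targets: "-0.48 0 0.53 0;-0.48 0 0.53 0;-0.42 0 0.58 0;-0.42 0 0.58 0;-0.36 0 0.61 0;-0.36 0 0.61 0;0 0 0 0"

```text
time_s: 11.4
tcp_pos: [0.595, -0.0216, 0.1953]
ee_rot: [[-0.238, -0.971, -0.002], [-0.971, 0.238, 0.001], [-0.0, 0.002, -1.0]]
wrist_force: [-0.9, -0.2, -2.2]
gripper_width: 0.203
gripper_force: 30.0
```

Request:
step_arm:
  targets: "-0.31 0 0.64 0;-0.31 0 0.64 0;-0.23 0 0.67 0;-0.23 0 0.67 0;-0.1 0 0.34 0;-0.1 0 0.34 0;0 0 0 0;0 0 0 0;0 0 0 0"

```text
time_s: 12.15
tcp_pos: [0.5984, -0.01, 0.1641]
ee_rot: [[-0.239, -0.971, -0.0], [-0.971, 0.239, 0.0], [-0.0, 0.0, -1.0]]
wrist_force: [-0.1, -1.7, -1.6]
gripper_width: 0.206
gripper_force: 30.0
```

```bash
python3 - <<'E'
from h import *
c=cams.capture("scene");s=sense();w=cams.capture("top")
a=cv2.resize(c["frame"][155:275,60:220],(400,300),interpolation=cv2.INTER_CUBIC)
b=cv2.resize(w["frame"][130:250,275:435],(400,300),interpolation=cv2.INTER_CUBIC)
cv2.imwrite("pics/m5.png",np.hstack([a,b]));print(s["wrist_force"],s["tcp_pos"])
E
```

```text
[ 0.01951711 -1.62391696 -2.02637723] [ 0.5983962  -0.01003806  0.16414515]
```

View pics/m5.png

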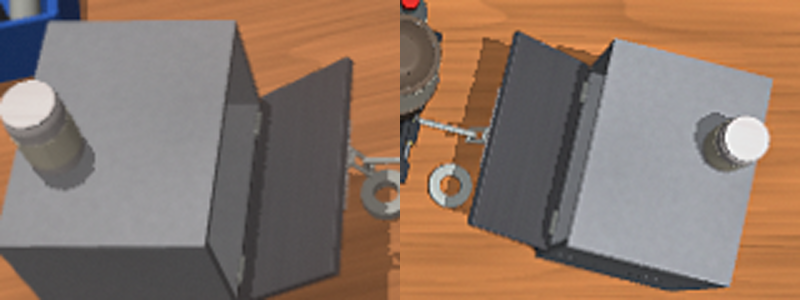

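The flap is nearly flat open, with the hook still in the eye. I'll pull a little more to confirm it is on the stop.

Request:
step_arm:
  targets: "-0.1 0 0.2 0;-0.05 0 0 0;0 0 0 0;0 0 0 0"

```text
time_s: 12.58
tcp_pos: [0.5985, -0.0094, 0.1622]
ee_rot: [[-0.239, -0.971, -0.001], [-0.971, 0.239, -0.001], [0.001, 0.001, -1.0]]
wrist_force: [-1.4, -5.2, -0.7]
gripper_width: 0.202
gripper_force: 30.0
```

Request:
step_arm:
  targets: "-0.1 0 0 0;0 0 0 0;0 0 0 0"

```text
time_s: 12.83
tcp_pos: [0.5983, -0.0092, 0.1621]
ee_rot: [[-0.239, -0.971, -0.002], [-0.971, 0.239, -0.002], [0.003, 0.002, -1.0]]
wrist_force: [-0.8, -7.1, -0.7]
gripper_width: 0.205
gripper_force: 30.0
```

Request:
step_arm:
  targets: "-0.1 0 0.15 0;0 0 0.15 0;0 0 0 0;0 0 0 0"

```text
time_s: 13.17
tcp_pos: [0.5986, -0.0087, 0.1594]
ee_rot: [[-0.239, -0.971, -0.002], [-0.971, 0.239, -0.003], [0.004, 0.001, -1.0]]
wrist_force: [-2.6, -7.5, -1.6]
gripper_width: 0.204
gripper_force: 30.0
```

Request:
step_arm:
  targets: "-0.1 0 0.1 0;0 0 0.1 0;0 0 0 0;0 0 0 0;0 0 0 0"

```text
time_s: 13.58
tcp_pos: [0.5985, -0.0083, 0.1575]
ee_rot: [[-0.239, -0.971, -0.003], [-0.971, 0.239, -0.004], [0.005, 0.002, -1.0]]
wrist_force: [-1.2, -10.3, 0.2]
gripper_width: 0.203
gripper_force: 30.0
```

```bash
python3 - <<'E'
from h import *
s=sense();w=cams.capture("wrist");t=cams.capture("top")
a=cv2.resize(t["frame"][130:250,275:435],(400,300),interpolation=cv2.INTER_CUBIC)
b=cv2.resize(w["frame"][0:113,175:325],(400,300),interpolation=cv2.INTER_CUBIC)
cv2.imwrite("pics/m6.png",np.hstack([a,b]));print(s["wrist_force"],s["tcp_pos"])
C=np.array([.5251,-.3425]);X=np.array([-.2395,-.9709]);Y=np.array([.9709,-.2395])
for th in(.85,.9,.95):
    P=[]
    for y in(-.128,.128,-.009):
        lx=-.012 if y!=-.009 else -.0535; lz=.135 if y!=-.009 else .132
        x=-.102+lx*np.cos(th)-lz*np.sin(th);z=.13+lz*np.cos(th)+lx*np.sin(th)
        P.append([*(C+X*x+Y*y),z])
    p=proj(t,P);q=proj(w,P,s);print(th,((p-[275,130])*2.5).round(0).tolist(),((q-[175,0])*[2.667,2.655]+[400,0]).round(0).tolist()[2])
E
```

```text
[ -1.1644717  -10.31088681   0.22768637] [ 0.59854252 -0.00826318  0.15751591]
0.85 [[70.0, 226.0], [118.0, 31.0], [71.0, 133.0]] [603.0, 59.0]
0.9 [[67.0, 225.0], [114.0, 31.0], [69.0, 134.0]] [603.0, 82.0]
0.95 [[64.0, 225.0], [111.0, 32.0], [67.0, 134.0]] [603.0, 101.0]
```

View pics/m6.png

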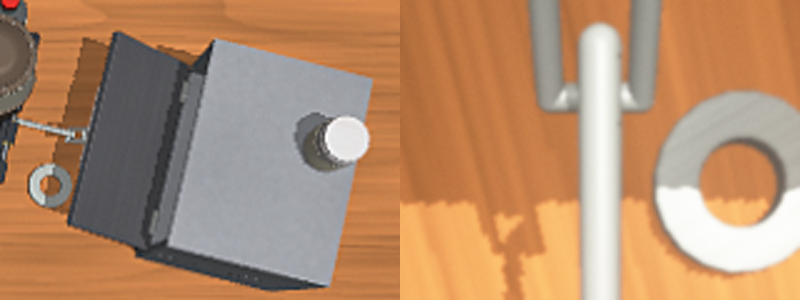

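Several things say the flap is on its stop. The front wire is at crop row ~97 against 101 predicted for 0.95 rad. The pull force rises without the tool moving, and sinking the leg under load changed nothing. Next I release the pull and lift the leg straight out.

Request:
step_arm:
  targets: "0.2 0 0 0;0.25 0 0 0;0.2 0 0 0;0.1 0 0 0;0 0 0 0;0 0 0 0;0 0 0 0"

```text
time_s: 14.27
tcp_pos: [0.598, -0.0126, 0.1572]
ee_rot: [[-0.238, -0.971, 0.0], [-0.971, 0.238, 0.0], [-0.0, -0.0, -1.0]]
wrist_force: [-0.1, 0.6, -0.7]
gripper_width: 0.201
gripper_force: 30.0
```

Request:
step_arm:
  targets: "0 0 -0.3 0;0 0 -0.4 0;0 0 -0.4 0;0 0 0 0;0 0 0 0"

```text
time_s: 14.68
tcp_pos: [0.5981, -0.0129, 0.1688]
ee_rot: [[-0.239, -0.971, 0.001], [-0.971, 0.239, 0.0], [-0.001, -0.001, -1.0]]
wrist_force: [0.2, 1.2, -1.3]
gripper_width: 0.208
gripper_force: 30.0
```

Request:
step_arm:
  targets: "0 0 -0.5 0;0 0 -0.6 0;0 0 -0.8 0;0 0 -0.8 0;0 0 -1 0;0 0 -1.5 0;0 0 -2 0;0 0 -2 0;0 0 -2 0;0 0 -2 0;0 0 -1 0;0 0 0 0"

```text
time_s: 15.68
tcp_pos: [0.599, -0.013, 0.314]
ee_rot: [[-0.238, -0.971, 0.007], [-0.971, 0.238, 0.001], [-0.002, -0.006, -1.0]]
wrist_force: [0.5, 1.1, -0.8]
gripper_width: 0.206
gripper_force: 30.0
```

```bash
python3 - <<'E'
from h import *
c=cams.capture("top");s=sense();w=cams.capture("scene")
a=cv2.resize(c["frame"][130:250,275:435],(400,300),interpolation=cv2.INTER_CUBIC)
b=cv2.resize(w["frame"][155:275,60:220],(400,300),interpolation=cv2.INTER_CUBIC)
cv2.imwrite("pics/m7.png",np.hstack([a,b]));print(s["wrist_force"],s["tcp_pos"],s["ee_rot"].round(4).tolist())
E
```

```text
[-0.31259044  0.52239889 -0.82948348] [ 0.59807487 -0.01288248  0.31160291] [[-0.2388, -0.9711, 0.0028], [-0.9711, 0.2388, 0.001], [-0.0016, -0.0025, -1.0]]
```

View pics/m7.png

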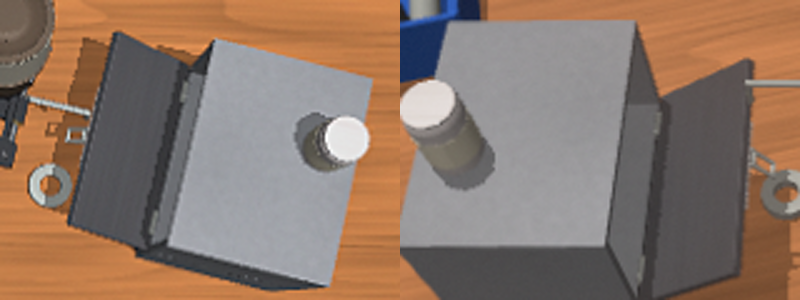

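The pole is unhooked and the flap stays down. I'm carrying the pole back to the rests.

Request:
step_arm:
  targets: "-1.5 0.8 0 0;-2 1.1 0 0;-2.3 1.3 0 0;-2.3 1.3 0 0;-2.3 1.3 0 0;-2.3 1.3 0 0;-2.3 1.3 0 0;-2.3 1.3 0 0;-1.6 1 0 0;-1 0.66 0 0;0 0 0 0"

```text
time_s: 16.7
tcp_pos: [0.5338, 0.209, 0.3086]
ee_rot: [[-0.236, -0.972, -0.003], [-0.972, 0.236, -0.001], [0.002, 0.002, -1.0]]
wrist_force: [0.1, 0.3, -1.2]
gripper_width: 0.197
gripper_force: 30.0
```

Request:
step_arm:
  targets: "0 0 1 -4;0 0 2 -4;0 0 2 -4;0 0 2 -4;0 0 2 -4;0 0 2 -3.9;0 0 1 0;0 0 0 0;0 0 0 0;0 0 0 0"

```text
time_s: 17.53
tcp_pos: [0.5359, 0.2074, 0.1915]
ee_rot: [[0.174, -0.985, 0.002], [-0.985, -0.174, 0.001], [-0.0, -0.002, -1.0]]
wrist_force: [0.4, -0.8, -2.0]
gripper_width: 0.207
gripper_force: 30.0
```

```bash
python3 - <<'E'
from h import *
s=sense();c=cams.capture("wrist");R=s["ee_rot"]
print(s["tcp_pos"],R.round(4).tolist(),np.degrees(np.arctan2(R[1,0],R[0,0])))
d=np.array([.5353,.2076,.0576])-s["tcp_pos"];print((R.T@d*100).round(2))
cv2.imwrite("pics/w8.png",c["frame"][0:300])
E
```

```text
[0.53590658 0.20741658 0.19154202] [[0.1743, -0.9847, 0.0022], [-0.9847, -0.1743, 0.0008], [-0.0004, -0.0023, -1.0]] -79.96487235727304
[-0.02  0.09 13.39]
```

View pics/w8.png

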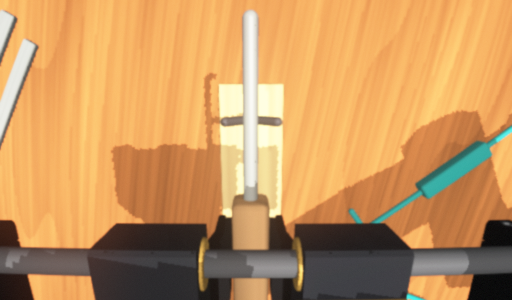

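The pole sits centred over the rests, with the front fork at (251,121) and the rod on column 250. Lowering it now.

Request:
step_arm:
  targets: "0 0.05 2 0;0 0 2.5 0;0 0 2.5 0;0 0 2 0;0 0 1.5 0;0 0 1 0;0 0 0.7 0;0 0 0.5 0;0 0 0.4 0;0 0 0.2 0;0 0 0 0;0 0 0 0"

```text
time_s: 18.58
tcp_pos: [0.5352, 0.2077, 0.0583]
ee_rot: [[0.175, -0.984, 0.002], [-0.984, -0.175, 0.001], [-0.001, -0.002, -1.0]]
wrist_force: [-0.9, -0.1, 1.1]
gripper_width: 0.199
gripper_force: 30.0
```

Request:
step_arm:
  targets: "0 0 0 0;0 0 0 0;0 0 0 0;0 0 0 0;0 0 0 0;0 0 0 0;0 0 0 0;0 0 0 0"
  claw: 6

```text
time_s: 19.25
tcp_pos: [0.5345, 0.2072, 0.0572]
ee_rot: [[0.175, -0.985, -0.0], [-0.985, -0.175, -0.0], [0.0, 0.0, -1.0]]
wrist_force: [0.0, -0.0, -0.5]
gripper_width: 0.666
gripper_force: 0.0
```

Request:
step_arm:
  targets: "0 0 -0.7 0;0 0 -1.5 0;0 0 -2 0;0 0 -2.5 0;0 0 -2.5 0;0 0 -2.5 0;0 0 -2.5 0;0 0 -1 0;0 0 0 0;0 0 0 0;0 0 0 0;0 0 0 0"

```text
time_s: 20.25
tcp_pos: [0.5336, 0.2067, 0.2073]
ee_rot: [[0.175, -0.985, -0.003], [-0.985, -0.175, -0.002], [0.001, 0.004, -1.0]]
wrist_force: [-0.6, -0.1, 0.5]
gripper_width: 0.689
gripper_force: 0.0
```

```bash
python3 - <<'E'
from h import *
s=sense();c=cams.capture("wrist");sc=cams.capture("scene")
print(s["time_s"],s["tcp_pos"],s["gripper_width"],s["wrist_force"])
a=cv2.resize(sc["frame"][175:235,270:350],(400,300),interpolation=cv2.INTER_CUBIC)
b=cv2.resize(c["frame"][30:300,70:430],(400,300));cv2.imwrite("pics/m9.png",np.hstack([a,b]))
E
```

```text
20.25 [0.53356695 0.20674335 0.20730559] 0.6889062805607924 [-0.59931447 -0.10875303  0.52654873]
```

View pics/m9.png

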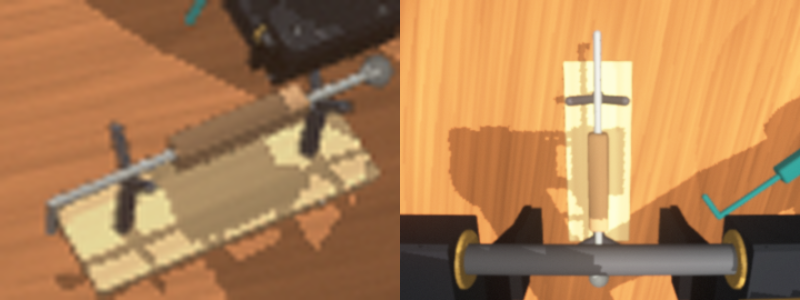

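The pole lies in both forks exactly as it did at the start, the gripper is clear, and the flap is down. Handing in.

```bash
python3 -c "
from station import r
print(r.finish_job())"
```

```text
the job is handed in; nothing more can be done
None
```

I drew the flap down to its stop with the hook, laid the pole back in both rests as it lay before, and handed the job in after about 20 s; the hand-in gave no verdict.

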